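# Clear the spice rack: bin the jars left open, keep the sound one

### The arm

A 6-joint arm with a two-finger parallel gripper is mounted at the origin on a cart in front of the work surface, level with it; the furniture and walls round the work are solid. World frame = base frame: x ahead of the robot, y to its left, z up, the work surface at z = 0. Lengths are in m, angles in rad, forces in N, time in s.
With the tool pointing down it reaches from about 0.375 to 0.9 m from the base axis. Payload 3.1 kg.
Tool frame: the origin (TCP) lies on the centre line of the jaws, within the pads' length; the fingertips stand 22 mm ahead of it and the grasp point (between the pads) lies 3 mm ahead of it; z points along the fingers, y is the line along which they close (so a half turn about z gives the same grasp; the last joint's range is limited). The gripper opens to 85 mm and grips with 20 to 120 N. Pads are 22 mm wide; open, the fingers measure 114 mm over their backs; the gripper's body (76 mm by 85 mm) begins 54 mm behind the grasp point. The pads swing forward as they close: fully open they stand 13 mm farther back than shut.
Start: joints at [1.109, 0.527, 1.433, -0, 1.181, -0.178], TCP at [0.175, 0.6, 0.253] pointing down, gripper open.
Joint ranges: [-3.08, 3.08], [-0.75, 2.2], [0.22, 2.44], [-1.43, 4.57], [0, 2.65], [-2.85, 2.85]. Speed limits (rad/s): [2.79, 2.79, 3.14, 3.14, 3.14, 3.14].

### API

Orientations are given as a unit quaternion [x, y, z, w].
In Python, from station import manip gives the robot as it stands.
- The arm moves only by the tool pendant, called after "Request:" in YAML: its name, and indented under it one key for each argument. Schema: {"type":"object","properties":{"moves":{"type":"array","items":{"type":"array","prefixItems":[{"type":"array","items":{"type":"number"},"minItems":3,"maxItems":3},{"type":"number"},{"type":"number"}],"minItems":3,"maxItems":3},"minItems":1,"maxItems":20},"grip_force":{"type":"number"},"only":{"type":"string"},"quiet":{"type":"boolean"},"lines":{"type":"string"}},"required":["moves"],"additionalProperties":false}. moves is a list of rows, 1 to 20 of them, each written [[dx, dy, dz], turn, opening]: dx, dy, dz in units of 25 mm, then a turn about the tool's z in rad, then the opening from 0.0 (shut) to 1.0 (fully open); each row is the pose to reach, as a shift and turn from the pose commanded when the call began, along the tool's axes at that moment; what a row does not reach only later rows make up. A row lasts 1/10 s, in which the tool goes at most 0.05 m and 0.15 rad, less where a joint would pass 70% of its speed; a pose out of reach is approached as far as the arm can. The fingers move at their own pace and stop on an object; grip_force is the grip in N (left out, the last holds). Time passes only in rows, so rows that do not move let the fingers close. The tool returns the time, the measured TCP pose, the force, the opening and the grip force at its end. only (a regular expression) keeps the lines of the reply that match it, lines (a string "A,B") keeps lines A to B, and quiet returns only ok. Input that does not fit is refused with a message, and nothing moves.
- manip.sense(): the state, without advancing time (a new reading comes with each control period).
- manip.snapshot(name): name is "scene" or "top"; returns a dict with "pixels" (400x640x3 uint8, red, green, blue), "range_z" (400x640 float32, m along the optical axis (not along the pixel's ray), 0 where there is no reading), "fov_y" (degrees; the focal length in pixels is half the picture's height over the tangent of half this angle, whatever the lens; pixels are square), "cx", "cy" (the principal point, pixels), "R" (3x3) and "t" (3): a world point X has camera coordinates R X + t. Camera axes: x right, y down, z forward; pixel columns grow to the right and rows downward; lengths in m; the calibration is good to about 2 mm. A picture is of the moment at which its call begins.
- manip.sign_off(): hands the job in; it is judged then, once.
The state is a dict: "t": time; "q": joint angles; "qd": joint speeds; "tau": joint torques, N m; "tcp_pos": TCP position; "tool_rot": TCP orientation; "force": force on the tool from outside, world axes, zero at the start; "ft_torque": the same for the moment, N m; "finger_gap": opening from 0.0 (shut) to 1.0 (fully open); "gripper_force": force on a finger pad.
Only numpy, scipy, OpenCV 4.12 (cv2) and the standard library are available. Lean on these libraries where they do the work, as an engineer would, in place of code of your own. Each camera call takes 0.05 s, during which the arm holds its last target. There are 200 camera calls.

### The job

The slanted spice rack is being cleared for washing: throw the two jars whose cap flaps were left open into the discard caddy, and stand the sound jar, the one with the closed cap, upright on the floor of the sheet pan. Swing the caddy's lid open by its grip, put both spoiled jars inside (a jar comes out of the rack only along the slant of its pocket) and shut the lid fully over them. Set the sound jar down gently, never tipping it over or dropping it, and leave the peeler, thermometer, timer and cups where they are.

Things in the scene. Friction and masses are not known exactly. Their poses are not given: they have to be found in the camera images.
- open_jar_a: round spice jar, black cap, 0.19 kg, 145 mm tall. Body 56 mm across up to 105 mm, cap 43 mm from 123 mm up; grip the body 85 to 105 mm up. Origin: centre of its base; z up its axis. Its cap flap is OPEN: a 41 mm round lid laid back, sticking out level from the cap on the jar's -x side to 63 mm from the axis, 136 to 147 mm up; in the rack it points to the rack's -x. A reject.
- open_jar_b: round spice jar, black cap, 0.19 kg, 145 mm tall. Body 56 mm across up to 105 mm, cap 43 mm from 123 mm up; grip the body 85 to 105 mm up. Origin: centre of its base; z up its axis. Its cap flap is OPEN: a 41 mm round lid laid back, sticking out level from the cap on the jar's -x side to 63 mm from the axis, 136 to 147 mm up; in the rack it points to the rack's -x. A reject.
- closed_jar: round spice jar, black cap, 0.19 kg, 145 mm tall. Body 56 mm across up to 105 mm, cap 43 mm from 123 mm up; grip the body 85 to 105 mm up. Origin: centre of its base; z up its axis. Its cap is closed: nothing sticks out of it. This is the sound jar.
- open_jar_a_mid (a point): point on the axis of open_jar_a, 70 mm above its base
- open_jar_b_mid (a point): point on the axis of open_jar_b, 70 mm above its base
- rack: fixed steel rack, 266 mm (y) x 120 mm, 135 mm tall, -x side to the robot, origin on the table under it. Three pockets at y = -0.09, 0, 0.09 (60 mm holes 56 mm above a floor plate) lean 23 deg: axis (-0.389, 0, 0.921) in the rack frame. Each holds a jar (any order), leaning up to 2 deg more; 2 mm of play, so a jar comes out only along the slant, after 60 mm.
- caddy: fixed white plastic discard caddy with a grey lid, 220 mm (its x) x 260 mm (its y), 150 mm tall; inside 208 x 248 mm, floor 3 mm up. Origin: on the table under its middle. Its x axis points about to the robot's right (world -y): hinge on the right side, grip on the left.
- caddy_lid (a joint): lid of the caddy, rad: 0 shut, 1.57 upright, 1.9 fully open (leaning back to the right). The hinge is stiff (0.42 N m of friction, 3 to 5 N at the grip): the lid stays at whatever angle it is left.
- lid_grip (a point): middle of the black grip block on the lid near its left edge (moves with the lid): 40 mm along the hinge direction (the caddy's y), 16 mm across; its top is 8 mm above this point, the lid's top 13 mm below. Pinched by its two ends 40 mm apart it turns between the fingers as the lid swings. The lid reaches 27 mm past it.
- lid_hinge (a point): middle of the hinge line, at the right rim of the caddy, 150 mm above the table; the line runs along the caddy's y. The lid's underside is level with it when shut, lid_grip 18 mm higher and 203 mm to the left (caddy -x).
- sheet_pan: fixed grey sheet pan, 344 mm (x) x 254 mm (y), rim 26 mm tall, flat floor 3 mm above the table, about 290 x 195 mm. Origin: under its middle. Its half towards +y holds a peeler and a thermometer; the half towards -y (the robot's right) is empty.
- peeler: black peeler, 170 x 25 x 18 mm, lying along the pan's x in its left half (bystander). Origin: under its middle.
- thermometer: probe thermometer, 171 x 34 x 17 mm, lying along the pan's x left of its middle (bystander). Origin: under its middle.
- cup_sleeve: sleeve of nested clear portion cups, 56 mm across, 64 mm tall, standing in front of the rack (bystander). Origin: centre of its base.
- timer: round kitchen timer, 68 mm across, 43 mm tall, standing in front of the rack (bystander). Origin: centre of its base.

How it is judged:
By the outcome, as a careful person would: the job done as asked, in the order asked, and still so for the second after the job is handed in, with the robot touching nothing.
It also fails if it takes over 72 s, if anything falls off the work surface, if the arm or the gripper's body presses on something with over 40 N, if the wrist force passes 120 N, or if a joint passes its speed limit or range.

## Working session

There is one attempt and no reset: what is moved stays moved. The work goes in short steps, Python scripts to look and compute and a tool call to move; the robot and the scene stay as the last step left them, time stands still between calls to the robot, and variables do not carry over. Pictures are saved under pics/ and viewed, at most 12 in all, crops included, and the job is handed in when it is done.

```bash
ls; mkdir -p pics; python3 - <<'E'
from station import manip
import cv2,numpy as np
for n in("scene","top"):
    s=manip.snapshot(n); cv2.imwrite(f"pics/{n}0.png",s["pixels"][:,:,::-1]); np.savez(f"{n}0.npz",**s)
    print(n,s["fov_y"],s["cx"],s["cy"],s["R"].round(3).tolist(),s["t"])
print(manip.sense())
E
```

```text
pics
station.py
scene 50.508723121328984 318.40939738768276 200.5944780851729 [[0.753, -0.658, 0.02], [-0.435, -0.52, -0.735], [0.494, 0.545, -0.678]] [-0.25342056  0.3553551   1.00479322]
top 50.971136211685454 317.94734438131474 205.79203186257118 [[-0.011, -1.0, -0.008], [-0.992, 0.012, -0.122], [0.122, 0.006, -0.992]] [0.15954558 0.49116898 1.22548487]
{'t': 0.1, 'q': array([ 1.10854783e+00,  5.28371218e-01,  1.43379021e+00,  1.09912639e-05,
        1.18140905e+00, -1.78515428e-01]), 'qd': array([-5.37918045e-05, -6.06440237e-04, -1.30248931e-03,  2.65207795e-03,
       -1.84075066e-03, -1.84263843e-03]), 'tau': array([-1.81266869e-04, -4.43306458e+01, -1.78586268e+01, -2.55656805e-04,
        3.95504685e-03,  1.57379952e-05]), 'tcp_pos': array([0.17466494, 0.59946172, 0.25242755]), 'tool_rot': array([ 1.41393145e-01,  9.89953029e-01, -9.36991349e-04, -3.16260900e-04]), 'force': array([-1.01154623,  0.15233442,  0.20483699]), 'ft_torque': array([0.02482749, 0.02092118, 0.00727495]), 'gripper_force': 0.0, 'finger_gap': 1.0011006553887791}
```
View pics/scene0.png

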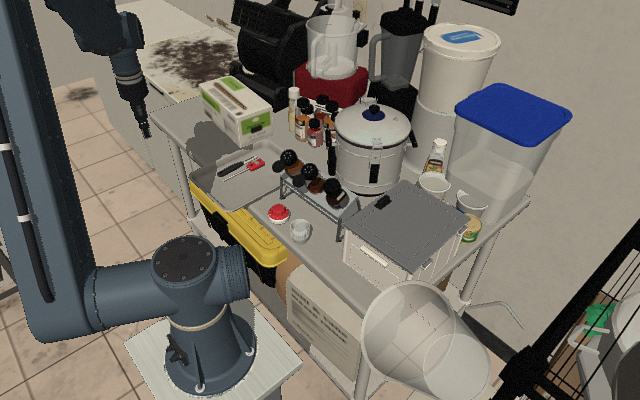

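View pics/top0.png

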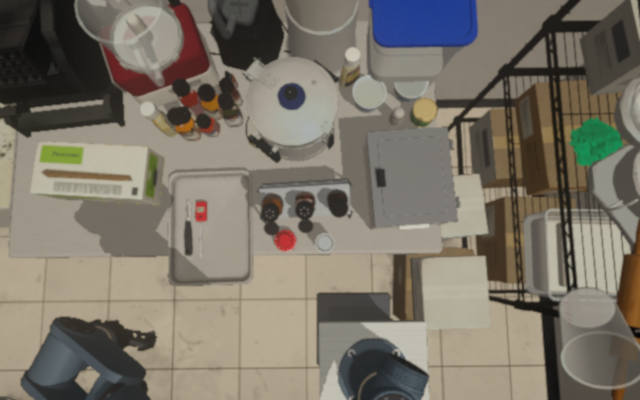

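The scene shows the caddy at right with its black grip at (380,203) in the scene view and (380,178) in the top view. The rack's jars are at (271,205), (305,203) and (339,202) in the top view. The two on the left seem to have flaps laid towards the robot (271,227 and 305,225); the right one seems closed. The pan is at (210,225). I'll zoom in to confirm and measure from the range data.

```bash
cat > h.py <<'E'
import numpy as np,cv2
def cloud(s):
    H,W=s["range_z"].shape; f=H/2/np.tan(np.radians(float(s["fov_y"]))/2)
    v,u=np.mgrid[:H,:W]; z=s["range_z"].astype(float)
    c=np.stack([(u-s["cx"])*z/f,(v-s["cy"])*z/f,z],-1)
    P=(c-s["t"])@s["R"]; P[z==0]=np.nan
    return P
def rect(xy):
    r=cv2.minAreaRect(xy.astype(np.float32)); return np.round(r[0],4),np.round(r[1],4),round(r[2],2)
def proj(s,X):
    f=200/np.tan(np.radians(float(s["fov_y"]))/2); c=s["R"]@np.array(X)+s["t"]
    return np.array([f*c[0]/c[2]+s["cx"],f*c[1]/c[2]+s["cy"]])
E
python3 - <<'E'
from h import *
T=dict(np.load("top0.npz")); S=dict(np.load("scene0.npz"))
PT=cloud(T);PS=cloud(S)
a=cv2.resize(T["pixels"][165:260,245:365],(600,475),interpolation=3)
b=cv2.resize(S["pixels"][140:250,255:365],(475,475),interpolation=3)[:, :,:]
cv2.imwrite("pics/z.png",cv2.resize(np.hstack([a,b]),(800,354))[:,:,::-1])
for n,P,s in(("top",PT,T),("scene",PS,S)):
    g=s["pixels"].max(-1); z=P[...,2]
    print(n,"table",np.nanmedian(P[(np.abs(z)<.02)&(P[...,0]>.4)&(P[...,0]<.8)&(np.abs(P[...,1])<.5)][:,2]))
    m=(z>.145)&(z<.162)&(P[...,0]>.4)&(P[...,0]<.9)&(P[...,1]<.08)&(P[...,1]>-.4)
    m=cv2.morphologyEx(m.astype(np.uint8),cv2.MORPH_OPEN,np.ones((5,5)))>0
    print("lid",rect(P[m][:,:2]),np.median(P[m][:,2]),m.sum())
    lm=cv2.dilate(m.astype(np.uint8),np.ones((9,9)))>0
    k=lm&(z>.168)&(z<.185)&(g<70); print("grip",k.sum(),rect(P[k][:,:2]) if k.any() else 0,P[k].mean(0))
    k=(g<60)&(z>.06)&(z<.2)&(P[...,0]>.45)&(P[...,0]<.75)&(P[...,1]>0.03)&(P[...,1]<.4)
    nl,L,st,ce=cv2.connectedComponentsWithStats(k.astype(np.uint8))
    for i in range(1,nl):
        if st[i,4]>25: q=P[L==i]; print("dark",st[i],q.mean(0).round(3),q.min(0).round(3),q.max(0).round(3))
    k=(z>.1285)&(z<.14)&(g>75)&(P[...,0]>.45)&(P[...,0]<.8)&(P[...,1]>0.03)&(P[...,1]<.4)
    nl,L,st,ce=cv2.connectedComponentsWithStats(k.astype(np.uint8))
    for i in range(1,nl):
        if st[i,4]>25: q=P[L==i]; print("z.13",st[i],rect(q[:,:2]),q.mean(0).round(3))
    k=(z>.015)&(z<.032)&(P[...,0]>.35)&(P[...,0]<.85)&(P[...,1]>.2)&(P[...,1]<.65); 
    nl,L,st,ce=cv2.connectedComponentsWithStats(k.astype(np.uint8)); i=1+st[1:,4].argmax(); print("pan",rect(P[L==i][:,:2]),st[i])
E
```

```text
top table -0.0004586297653748438
lid (array([ 0.5585, -0.105 ]), array([0.2649, 0.2343]), 3.41) 0.15672469002887396 7626
grip 89 (array([ 0.5513, -0.0157]), array([0.0377, 0.0163]), 2.93) [ 0.55146339 -0.01499584  0.17547159]
dark [328 136   5  11  37] [0.663 0.117 0.131] [0.653 0.111 0.096] [0.673 0.123 0.156]
dark [249 138  31  23 213] [0.642 0.298 0.147] [0.612 0.267 0.061] [0.68  0.339 0.176]
dark [328 192  18  16 132] [0.501 0.105 0.159] [0.469 0.079 0.144] [0.516 0.126 0.2  ]
dark [331 205  16  10  96] [0.46  0.099 0.196] [0.45  0.08  0.188] [0.474 0.119 0.2  ]
dark [296 209  11   6  35] [0.458 0.198 0.197] [0.452 0.184 0.193] [0.465 0.21  0.2  ]
z.13 [287 146  27   6  30] (array([0.6386, 0.2012]), array([0.0069, 0.074 ]), 8.93) [0.639 0.199 0.134]
z.13 [259 183  90  14 495] (array([0.5241, 0.1927]), array([0.0308, 0.2479]), 2.98) [0.53  0.191 0.132]
pan (array([0.4778, 0.4815]), array([0.2584, 0.2549]), 1.39) [168 170  85  86 902]
scene table 0.00020740421059034373
lid (array([ 0.557, -0.106]), array([0.2685, 0.2361]), 3.53) 0.15706199682756444 6142
grip 66 (array([ 0.5502, -0
[... 226 characters left out ...]
.106] [0.495 0.308 0.2  ]
dark [302 165  46  44 586] [0.476 0.138 0.153] [0.45  0.073 0.109] [0.527 0.257 0.2  ]
dark [369 164  11  19 157] [0.662 0.116 0.125] [0.647 0.105 0.09 ] [0.679 0.13  0.158]
z.13 [336 149  33  20  97] (array([0.6437, 0.2044]), array([0.0268, 0.1353]), 7.5) [0.643 0.197 0.134]
z.13 [381 154  23  14  61] (array([0.7449, 0.1101]), array([0.0137, 0.1022]), 87.78) [0.734 0.11  0.134]
z.13 [318 172  12   8  46] (array([0.5255, 0.1989]), array([0.0217, 0.0373]), 3.15) [0.529 0.201 0.132]
z.13 [341 185  17  14  76] (array([0.5303, 0.1003]), array([0.0645, 0.0253]), 86.22) [0.535 0.094 0.132]
pan (array([0.4931, 0.5898]), array([0.0959, 0.2727]), 68.66) [209 139  76  28 325]
```

View pics/z.png

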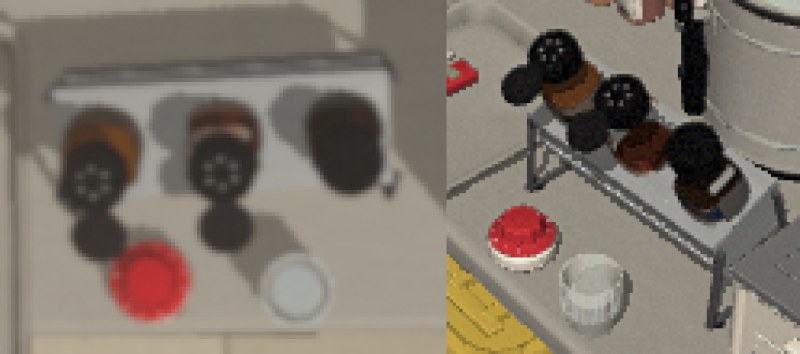

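The crop confirms it: the left and middle jars (crop 95,175 and 222,170) have open shaker tops with their flaps laid towards the robot. The right jar (345,155) is closed. Next I'll measure the rack yaw and the jar axes.

```bash
python3 - <<'E'
from h import *
T=dict(np.load("top0.npz")); S=dict(np.load("scene0.npz"))
yaw=np.radians(3.0)
ex=np.array([np.cos(yaw),np.sin(yaw),0]);ey=np.array([-np.sin(yaw),np.cos(yaw),0])
for n,s in(("top",T),("scene",S)):
    P=cloud(s); g=s["pixels"].max(-1); z=P[...,2]
    reg=(P[...,0]>.4)&(P[...,0]<.7)&(P[...,1]>.04)&(P[...,1]<.36)
    # plate front edge: points at z ~.132 light; per y-bin min x
    k=reg&(z>.127)&(z<.138)&(g>90); q=P[k]
    ys=np.arange(.07,.32,.01); e=[(q[np.abs(q[:,1]-y)<.005][:,0].min(),q[np.abs(q[:,1]-y)<.005][:,0].max(),y) for y in ys if (np.abs(q[:,1]-y)<.005).sum()>3]
    e=np.array(e); print(n,"front",e[:,0].round(3),"back",e[:,1].round(3)); print("rect",rect(q[:,:2]),"y ext",(q@ey).min(),(q@ey).max(),"x' pct",np.percentile(q@ex,[0,2,50,98,100]).round(3))
    for lab,(a,b) in dict(L=(.225,.30),M=(.14,.225),R=(.05,.14)).items():
        k=reg&(g<75)&(z>.14)&(z<.25)&(P[...,1]>a)&(P[...,1]<b)&(P[...,0]<.56); q=P[k]
        lean=np.radians(23); xj=ex*np.cos(lean)+np.array([0,0,np.sin(lean)]); zj=-ex*np.sin(lean)+np.array([0,0,np.cos(lean)])
        w=q@zj; top=np.percentile(w,97); d=q[w>top-.006]; u,y=d@xj,d@ey
        print(lab,len(q),"wtop",top.round(4),"u",u.min().round(4),u.max().round(4),"y'",y.min().round(4),y.max().round(4))
        # cap part only (u within 43 mm of max)
        c=d[u>u.max()-.043]; A=np.c_[c[:,:2],np.ones(len(c))]; pl=np.linalg.lstsq(A,c[:,2],rcond=None)[0]
        ctr=c.mean(0); nn=np.array([-pl[0],-pl[1],1]);nn/=np.linalg.norm(nn); print("   ctr",ctr.round(4),"normal",nn.round(3),"base",(ctr-.145*zj).round(4),rect(np.c_[c@xj,c@ey]))
E
```

```text
top front [0.521 0.52  0.523 0.53  0.524 0.469 0.471 0.511 0.506 0.472 0.513 0.519
 0.518 0.519 0.514 0.502 0.52  0.512 0.472 0.465 0.515 0.52  0.515 0.506
 0.513] back [0.544 0.544 0.543 0.544 0.541 0.684 0.671 0.662 0.663 0.654 0.648 0.643
 0.638 0.637 0.635 0.635 0.636 0.637 0.641 0.535 0.535 0.655 0.661 0.532
 0.533]
rect (array([0.5658, 0.2002]), array([0.2132, 0.2525]), 7.74) y ext 0.04108775472457397 0.29407188871049994 x' pct [0.475 0.52  0.539 0.664 0.69 ]
L 439 wtop 0.0019 u 0.4515 0.5331 y' 0.2323 0.2751
   ctr [0.4563 0.2792 0.1989] normal [-0.389 -0.025  0.921] base [0.5129 0.2822 0.0654] (array([0.5116, 0.2529]), array([0.0416, 0.0431]), 85.07)
M 373 wtop 0.0022 u 0.4526 0.5337 y' 0.1434 0.186
   ctr [0.4625 0.1893 0.1996] normal [-0.381 -0.002  0.924] base [0.5191 0.1923 0.0662] (array([0.5127, 0.1645]), array([0.0415, 0.0418]), 85.46)
R 411 wtop 0.0028 u 0.4892 0.535 y' 0.0534 0.0974
   ctr [0.4675 0.0998 0.2003] normal [-0.391 -0.034  0.92 ] base [0.5241 0.1028 0.0668] (array([0.513 , 0.0758]), array([0.0427, 0.0435]), 8.33)
scene front [0.514 0.465 0.525 0.53  0.533
[... 289 characters left out ...]
rray([0.2515, 0.2183]), 76.66) y ext 0.038351535956218416 0.2914103214889181 x' pct [0.469 0.525 0.544 0.696 0.704]
L 397 wtop 0.0026 u 0.4495 0.53 y' 0.231 0.2753
   ctr [0.4541 0.2769 0.1986] normal [-0.398 -0.037  0.916] base [0.5106 0.2798 0.0651] (array([0.5083, 0.2533]), array([0.0441, 0.0431]), 87.72)
M 356 wtop 0.0031 u 0.4487 0.531 y' 0.1423 0.1872
   ctr [0.4592 0.1877 0.1991] normal [-0.369 -0.038  0.929] base [0.5158 0.1907 0.0656] (array([0.51  , 0.1648]), array([0.0448, 0.042 ]), 89.71)
R 372 wtop 0.003 u 0.4852 0.5307 y' 0.0517 0.0977
   ctr [0.4639 0.0982 0.1992] normal [-0.399 -0.025  0.917] base [0.5204 0.1012 0.0658] (array([0.5099, 0.0746]), array([0.0411, 0.0463]), 4.52)
```

```bash
cat >> h.py <<'E'
def to(s,*targets):
    """tool-axes shift + turn to world (x,y,z,yaw of tool y in deg) targets from state s"""
    from scipy.spatial.transform import Rotation as R
    M=R.from_quat(s["tool_rot"]).as_matrix(); cur=np.degrees(np.arctan2(M[1,1],M[0,1]))
    print("t",round(s["t"],2),"tcp",s["tcp_pos"].round(4),"yaw",cur.round(1),"F",s["force"].round(1),"gap",round(s["finger_gap"],3),"gf",round(s["gripper_force"],1))
    for x,y,z,w in targets:
        print((M.T@(np.array([x,y,z])-s["tcp_pos"])).round(4),"turn",np.radians(cur-w).round(3))
E
python3 - <<'E'
from h import *; from station import manip
to(manip.sense(),(.45,.25,.3,30),(.55,-.0165,.25,3.5))
E
```

```text
t 0.1 tcp [0.1747 0.5995 0.2524] yaw 73.7 F [-1.   0.2  0.2] gap 1.001 gf 0.0
[-0.3621 -0.2585 -0.0472] turn 0.763
[-0.5328 -0.4863  0.0032] turn 1.226
```

Careful with the scale: shifts go in units of 25 mm. That gives: -0.533 m is -21.32, -0.486 m is -19.44.

Request:
pendant:
  moves:
    - [[-14.48, -10.32, -2.4], 0.76, 0.75]
    - [[-14.48, -10.32, -2.4], 0.76, 0.75]
    - [[-14.48, -10.32, -2.4], 0.76, 0.75]
    - [[-14.48, -10.32, -2.4], 0.76, 0.75]
    - [[-14.48, -10.32, -2.4], 0.76, 0.75]
    - [[-14.48, -10.32, -2.4], 0.76, 0.75]
    - [[-14.48, -10.32, -2.4], 0.76, 0.75]
    - [[-14.48, -10.32, -2.4], 0.76, 0.75]
    - [[-14.48, -10.32, -2.4], 0.76, 0.75]
    - [[-21.32, -19.44, 0], 1.226, 0.75]
    - [[-21.32, -19.44, 0], 1.226, 0.75]
    - [[-21.32, -19.44, 0], 1.226, 0.75]
    - [[-21.32, -19.44, 0], 1.226, 0.75]
    - [[-21.32, -19.44, 0], 1.226, 0.75]
    - [[-21.32, -19.44, 0], 1.226, 0.75]
    - [[-21.32, -19.44, 0], 1.226, 0.75]
    - [[-21.32, -19.44, 0], 1.226, 0.75]
    - [[-21.32, -19.44, 0], 1.226, 0.75]
  grip_force: 40

```text
t: 1.9
tcp_pos: [0.5499, -0.0149, 0.2531]
tool_rot: [0.685, 0.729, -0.0, -0.001]
force: [0.1, 0.4, 0.8]
finger_gap: 0.749
gripper_force: 0.0
```

```bash
python3 - <<'E'
from h import *; from station import manip
to(manip.sense(),(.55,-.0165,.187,3.5))
E
```

```text
t 1.9 tcp [ 0.5499 -0.0149  0.2531] yaw 3.5 F [0.1 0.4 0.8] gap 0.749 gf 0.0
[-0.0016  0.0001  0.0661] turn 0.0
```

Scaled: 0.066 m is 2.64, 0.064 m is 2.56.

Request:
pendant:
  moves:
    - [[-0.064, 0, 1.6], 0, 0.75]
    - [[-0.064, 0, 2.56], 0, 0.75]
    - [[-0.064, 0, 2.64], 0, 0.75]
    - [[-0.064, 0, 2.64], 0, 0.35]
    - [[-0.064, 0, 2.64], 0, 0.35]
    - [[-0.064, 0, 2.64], 0, 0.3]
    - [[-0.064, 0, 2.64], 0, 0.3]
    - [[-0.064, 0, 2.64], 0, 0.3]
  grip_force: 40

```text
t: 2.7
tcp_pos: [0.553, -0.0165, 0.1891]
tool_rot: [0.685, 0.728, 0.002, 0.002]
force: [3.7, 4.9, -1.2]
finger_gap: 0.452
gripper_force: 41.5
```

```bash
python3 - <<'E'
from h import *; from station import manip
to(manip.sense(),(.55,-.0165,.187,3.5))
for a in np.arange(0.1,1.61,.1):
    p0=np.array([.203,.018]); c,s=np.cos(a),np.sin(a); d=np.array([c*.203-s*.018,s*.203+c*.018])-p0; print(round(a,1),d.round(4))
E
```

```text
t 2.7 tcp [ 0.553  -0.0165  0.1891] yaw 3.5 F [ 3.7  4.9 -1.2] gap 0.452 gf 41.5
[ 0.0002 -0.003   0.0021] turn 0.0
0.1 [-0.0028  0.0202]
0.2 [-0.0076  0.04  ]
0.3 [-0.0144  0.0592]
0.4 [-0.023   0.0776]
0.5 [-0.0335  0.0951]
0.6 [-0.0456  0.1115]
0.7 [-0.0593  0.1265]
0.8 [-0.0745  0.1402]
0.9 [-0.0909  0.1522]
1.0 [-0.1085  0.1625]
1.1 [-0.127   0.1711]
1.2 [-0.1462  0.1777]
1.3 [-0.166   0.1824]
1.4 [-0.1862  0.1851]
1.5 [-0.2066  0.1858]
1.6 [-0.2269  0.1844]
```

Request:
pendant:
  moves:
    - [[-0.12, 0.12, -0.8], 0, 0.3]
    - [[-0.32, 0.12, -1.6], 0, 0.3]
    - [[-0.56, 0.12, -2.36], 0, 0.3]
    - [[-0.92, 0.12, -3.12], 0, 0.3]
    - [[-1.36, 0.12, -3.8], 0, 0.3]
    - [[-1.84, 0.12, -4.48], 0, 0.3]
    - [[-2.36, 0.12, -5.08], 0, 0.3]
    - [[-3, 0.12, -5.6], 0, 0.3]
    - [[-3.64, 0.12, -6.08], 0, 0.3]
    - [[-4.36, 0.12, -6.52], 0, 0.3]
    - [[-5.08, 0.12, -6.84], 0, 0.3]
    - [[-5.84, 0.12, -7.12], 0, 0.3]
    - [[-6.64, 0.12, -7.28], 0, 0.3]
    - [[-7.44, 0.12, -7.4], 0, 0.3]
    - [[-8.28, 0.12, -7.44], 0, 0.3]
    - [[-8.8, 0.12, -7.4], 0, 0.3]
    - [[-8.8, 0.12, -7.4], 0, 0.3]

```text
t: 4.4
tcp_pos: [0.5667, -0.2404, 0.3733]
tool_rot: [0.686, 0.727, -0.002, 0.001]
force: [-4.0, -1.6, 1.9]
finger_gap: 0.442
gripper_force: 39.9
```

```bash
python3 - <<'E'
from h import *; from station import manip
to(manip.sense(),(.55,-.0165,.187,3.5))
for n in("scene","top"):
    s=manip.snapshot(n); cv2.imwrite(f"pics/{n}1.png",s["pixels"][:,:,::-1]); np.savez(f"{n}1.npz",**s)
a=cv2.imread("pics/scene1.png")[120:330,240:560]; b=cv2.imread("pics/top1.png")[60:270,230:500]
cv2.imwrite("pics/v1.png",cv2.resize(np.hstack([a,b]),(800,int(210*800/590))))
E
```

```text
t 4.4 tcp [ 0.5667 -0.2404  0.3733] yaw 3.3 F [-4.  -1.6  1.9] gap 0.442 gf 39.9
[ 0.2253 -0.0036  0.1853] turn -0.003
```

View pics/v1.png

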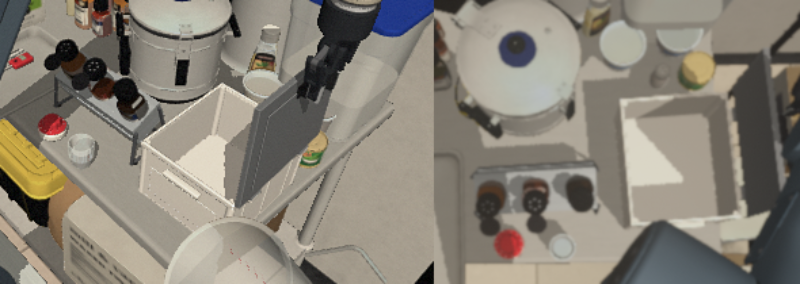

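The lid stands upright, at about (315,110) in the crop, and the caddy is fully open. I'll release it and go to the middle jar.

Scaled: 0.434 m is 17.36, 0.113 m is 4.52.

Request:
pendant:
  moves:
    - [[0, 0, 0], 0, 0.85]
    - [[0, 0, 0], 0, 0.85]
    - [[0, 0, -1.2], 0, 0.85]
    - [[0, 0, -2.8], 0, 0.85]
    - [[17.36, -2.44, -2.4], -1.571, 0.85]
    - [[17.36, -2.44, -2.4], -1.571, 0.85]
    - [[17.36, -2.44, -2.4], -1.571, 0.85]
    - [[17.36, -2.44, -2.4], -1.571, 0.85]
    - [[17.36, -2.44, -1.6], -1.571, 0.85]
    - [[17.36, -2.44, 0], -1.571, 0.85]
    - [[17.36, -2.44, 2], -1.571, 0.85]
    - [[17.36, -2.44, 4.52], -1.571, 0.85]
    - [[17.36, -2.44, 4.52], -1.571, 0.85]
    - [[17.36, -2.44, 4.52], -1.571, 0.85]
    - [[17.36, -2.44, 4.52], -1.571, 0.85]
    - [[17.36, -2.44, 4.52], -1.571, 0.85]
    - [[17.36, -2.44, 4.52], -1.571, 0.85]

```text
t: 6.2
tcp_pos: [0.4805, 0.1933, 0.2599]
tool_rot: [-0.03, 1.0, 0.0, 0.001]
force: [-0.0, 0.1, 1.3]
finger_gap: 0.848
gripper_force: 0.0
```

```bash
python3 - <<'E'
from h import *; from station import manip
to(manip.sense(),(.48,.1895,.163,93.4))
E
```

```text
t 6.2 tcp [0.4805 0.1933 0.2599] yaw 93.5 F [-0.   0.1  1.3] gap 0.848 gf 0.0
[ 0.0009 -0.0038  0.0969] turn 0.002
```

Request:
pendant:
  moves:
    - [[0.04, -0.152, 1.6], 0, 0.85]
    - [[0.04, -0.152, 3], 0, 0.85]
    - [[0.04, -0.152, 3.68], 0, 0.85]
    - [[0.04, -0.152, 3.88], 0, 0.85]
    - [[0.04, -0.152, 3.88], 0, 0.85]
    - [[0.04, -0.152, 3.88], 0, 0.5]
    - [[0.04, -0.152, 3.88], 0, 0.5]
    - [[0.04, -0.152, 3.88], 0, 0.5]
    - [[0.04, -0.152, 3.88], 0, 0.5]
  grip_force: 50

```text
t: 7.1
tcp_pos: [0.4799, 0.189, 0.1642]
tool_rot: [-0.031, 1.0, 0.0, 0.002]
force: [-0.9, -0.6, 6.5]
finger_gap: 0.638
gripper_force: 52.0
```

```bash
python3 - <<'E'
from h import *; from station import manip
to(manip.sense())
E
```

```text
t 7.1 tcp [0.4799 0.189  0.1642] yaw 93.5 F [-0.9 -0.6  6.5] gap 0.638 gf 52.0
```

Request:
pendant:
  moves:
    - [[0.16, 0, -0.36], 0, 0.5]
    - [[0.48, 0, -1.12], 0, 0.5]
    - [[0.76, 0, -1.84], 0, 0.5]
    - [[1.08, 0, -2.56], 0, 0.5]
    - [[1.4, 0, -3.32], 0, 0.5]
    - [[1.64, 0, -3.92], 0, 0.5]
    - [[1.64, 0, -5.6], 0, 0.5]
    - [[1.64, 0, -6.8], 0, 0.5]
    - [[1.64, 0, -6.8], 0, 0.5]

```text
t: 8.0
tcp_pos: [0.44, 0.1868, 0.3371]
tool_rot: [-0.031, 1.0, 0.001, 0.005]
force: [0.5, 1.0, -2.2]
finger_gap: 0.636
gripper_force: 53.9
```

```bash
python3 - <<'E'
from h import *; from station import manip
to(manip.sense(),(.5,-.05,.34,93.4))
for n in("scene","top"):
    s=manip.snapshot(n); cv2.imwrite(f"pics/{n}2.png",s["pixels"][:,:,::-1]); np.savez(f"{n}2.npz",**s)
a=cv2.imread("pics/scene2.png")[90:300,200:520]; b=cv2.imread("pics/top2.png")[100:310,230:500]
cv2.imwrite("pics/v2.png",cv2.resize(np.hstack([a,b]),(800,int(210*800/590))))
E
```

```text
t 8.0 tcp [0.44   0.1868 0.3371] yaw 93.5 F [ 0.5  1.  -2.2] gap 0.636 gf 53.9
[-0.0454 -0.24   -0.0027] turn 0.002
```

View pics/v2.png

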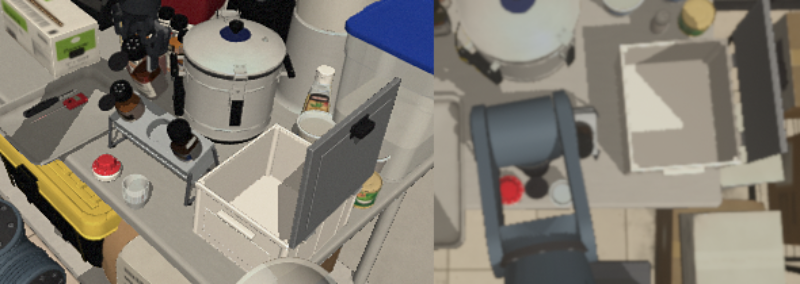

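The jar is clear of the rack and held leaning, at about (150,70) in the crop. The caddy is empty and the lid still upright. Next I'll carry the jar over the caddy.

Scaled: -0.335 m is -13.4, -0.13 m is -5.2.

Request:
pendant:
  moves:
    - [[0, 0, -1], 0, 0.5]
    - [[-5.2, -13.4, -1], 0, 0.5]
    - [[-5.2, -13.4, -1], 0, 0.5]
    - [[-5.2, -13.4, -1], 0, 0.5]
    - [[-5.2, -13.4, -1], 0, 0.5]
    - [[-5.2, -13.4, -1], 0, 0.5]
    - [[-5.2, -13.4, -1], 0, 0.5]
    - [[-5.2, -13.4, -1], 0, 0.5]
    - [[-5.2, -13.4, -1], 0, 0.5]
    - [[-5.2, -13.4, 0.8], 0, 0.5]
    - [[-5.2, -13.4, 2.8], 0, 0.5]
    - [[-5.2, -13.4, 4.8], 0, 0.5]
    - [[-5.2, -13.4, 6.4], 0, 0.5]
    - [[-5.2, -13.4, 7.6], 0, 0.5]
    - [[-5.2, -13.4, 8.4], 0, 0.5]
    - [[-5.2, -13.4, 8.88], 0, 0.5]
    - [[-5.2, -13.4, 8.88], 0, 0.5]

```text
t: 9.8
tcp_pos: [0.5876, -0.1396, 0.1113]
tool_rot: [-0.031, 1.0, 0.0, -0.001]
force: [-2.2, 0.1, 9.9]
finger_gap: 0.636
gripper_force: 56.7
```

```bash
python3 - <<'E'
from h import *; from station import manip
to(manip.sense())
s=manip.snapshot("scene"); cv2.imwrite("pics/s3.png",s["pixels"][:,:,::-1]); b=s["pixels"][150:290,320:490,::-1]
cv2.imwrite("pics/v3.png",cv2.resize(b,(680,560)))
E
```

```text
t 9.8 tcp [ 0.5876 -0.1396  0.1113] yaw 93.5 F [-2.2  0.1  9.9] gap 0.636 gf 56.7
```

View pics/v3.png

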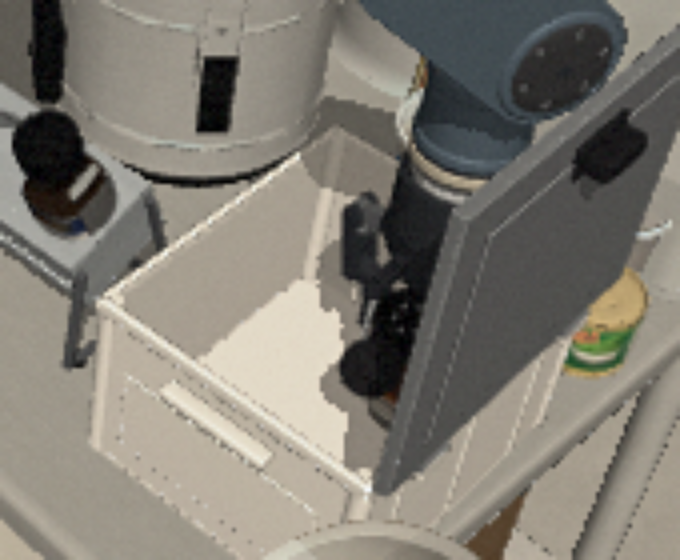

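Scaled: 0.042 m is 1.68, -0.02 m is -0.8.

Request:
pendant:
  moves:
    - [[0.48, 0, 0.08], 0, 0.5]
    - [[0.96, 0, 0.2], 0, 0.5]
    - [[1.36, 0, 0.4], 0, 0.5]
    - [[1.68, 0, 0.56], 0, 0.5]
    - [[1.68, 0, 0.56], 0, 0.75]
    - [[1.68, 0, 0.56], 0, 0.8]
    - [[1.68, 0, 0.56], 0, 0.8]
    - [[1.68, 0, -0.8], 0, 0.8]
    - [[1.68, 0, -2.4], 0, 0.85]
    - [[1.68, 0, -4.4], 0, 0.85]
    - [[1.68, 0, -6.4], 0, 0.85]
    - [[1.68, 4, -7.6], 0, 0.85]
    - [[1.68, 6, -7.6], 0, 0.85]
    - [[1.68, 8, -7.6], 0, 0.85]

```text
t: 11.25
tcp_pos: [0.5369, 0.0056, 0.2973]
tool_rot: [-0.03, 1.0, -0.0, 0.001]
force: [0.4, 0.0, 0.3]
finger_gap: 0.853
gripper_force: 0.0
```

```bash
python3 - <<'E'
from h import *; from station import manip
to(manip.sense(),(.474,.279,.26,93.4),(.474,.279,.163,93.4))
s=manip.snapshot("top"); np.savez("top4.npz",**s)
P=cloud(s); z=P[...,2]; k=(P[...,0]>.44)&(P[...,0]<.67)&(P[...,1]<-.015)&(P[...,1]>-.205)&(z>.02)&(z<.2); q=P[k]
print("in caddy",k.sum(),q.min(0),q.max(0))
a=s["pixels"][90:270,230:480,::-1];s=manip.snapshot("scene"); b=s["pixels"][90:270,250:500,::-1]
cv2.imwrite("pics/v4.png",cv2.resize(np.hstack([a,b]),(800,288)))
E
```

```text
t 11.25 tcp [0.5369 0.0056 0.2973] yaw 93.4 F [0.4 0.  0.3] gap 0.853 gf 0.0
[0.0466 0.2766 0.0371] turn 0.0
[0.0468 0.2766 0.1341] turn 0.0
in caddy 512 [ 0.44103654 -0.20499826  0.03049847] [ 0.6696077  -0.1331407   0.15481312]
```

View pics/v4.png

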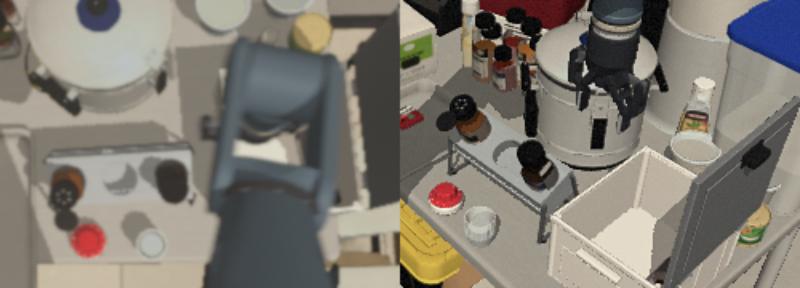

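Jar one lies against the caddy's near right corner; part of its cap shows at (660,270). I'll check it later without the arm in the way. Now the left jar.

Scaled: 0.272 m is 10.88, 0.047 m is 1.88.

Request:
pendant:
  moves:
    - [[1.88, 10.88, 0], 0, 0.85]
    - [[1.88, 10.88, 0], 0, 0.85]
    - [[1.88, 10.88, 0], 0, 0.85]
    - [[1.88, 10.88, 0], 0, 0.85]
    - [[1.88, 10.88, 0], 0, 0.85]
    - [[1.88, 10.88, 1.2], 0, 0.85]
    - [[1.88, 10.88, 1.48], 0, 0.85]
    - [[1.88, 10.88, 1.48], 0, 0.85]

```text
t: 12.15
tcp_pos: [0.4724, 0.2722, 0.2573]
tool_rot: [-0.031, 1.0, -0.001, -0.002]
force: [-0.6, -0.2, 0.3]
finger_gap: 0.847
gripper_force: 0.0
```

```bash
python3 - <<'E'
from h import *; from station import manip
to(manip.sense(),(.474,.279,.163,93.4))
s=manip.snapshot("top"); np.savez("top5.npz",**s)
P=cloud(s); z=P[...,2]; k=(P[...,0]>.44)&(P[...,0]<.67)&(P[...,1]<-.015)&(P[...,1]>-.205)&(z>.012)&(z<.2)&(s["pixels"].max(-1)<110); q=P[k]
print("in caddy",k.sum(),np.percentile(q,[2,50,98],axis=0).round(3)) 
E
```

```text
t 12.15 tcp [0.4724 0.2722 0.2573] yaw 93.6 F [-0.6 -0.2  0.3] gap 0.847 gf 0.0
[-0.0024  0.0069  0.0943] turn 0.003
in caddy 965 [[ 0.451 -0.205  0.03 ]
 [ 0.576 -0.198  0.065]
 [ 0.665 -0.144  0.137]]
```

Request:
pendant:
  moves:
    - [[-0.096, 0.26, 0], 0, 0.85]
    - [[-0.096, 0.26, 1.6], 0, 0.85]
    - [[-0.096, 0.26, 3], 0, 0.85]
    - [[-0.096, 0.26, 3.6], 0, 0.85]
    - [[-0.096, 0.26, 3.8], 0, 0.85]
    - [[-0.096, 0.26, 3.8], 0, 0.5]
    - [[-0.096, 0.26, 3.8], 0, 0.5]
    - [[-0.096, 0.26, 3.8], 0, 0.5]
    - [[-0.096, 0.26, 3.8], 0, 0.5]
  grip_force: 50

```text
t: 13.1
tcp_pos: [0.4762, 0.2795, 0.165]
tool_rot: [-0.031, 1.0, 0.0, 0.001]
force: [0.1, 1.0, 0.4]
finger_gap: 0.635
gripper_force: 52.9
```

```bash
python3 - <<'E'
from h import *; from station import manip
to(manip.sense())
E
```

```text
t 13.1 tcp [0.4762 0.2795 0.165 ] yaw 93.5 F [0.1 1.  0.4] gap 0.635 gf 52.9
```

Scaled: -0.2 m is -8, -0.18 m is -7.2.

Request:
pendant:
  moves:
    - [[0.16, 0, -0.36], 0, 0.5]
    - [[0.48, 0, -1.12], 0, 0.5]
    - [[0.76, 0, -1.84], 0, 0.5]
    - [[1.08, 0, -2.56], 0, 0.5]
    - [[1.4, 0, -3.32], 0, 0.5]
    - [[1.64, 0, -3.92], 0, 0.5]
    - [[1.64, 0, -5.6], 0, 0.5]
    - [[1.64, 0, -7.2], 0, 0.5]
    - [[1.64, 0, -8], 0, 0.5]
    - [[1.64, 0, -8], 0, 0.5]

```text
t: 14.1
tcp_pos: [0.436, 0.2776, 0.3683]
tool_rot: [-0.031, 1.0, 0.001, 0.004]
force: [-0.0, -0.1, -2.6]
finger_gap: 0.63
gripper_force: 53.7
```

```bash
python3 - <<'E'
from h import *; from station import manip
to(manip.sense(),(.59,-.06,.36,93.4),(.59,-.06,.115,93.4))
s=manip.snapshot("top"); np.savez("top6.npz",**s)
a=s["pixels"][115:245,355:485,::-1];s=manip.snapshot("scene"); b=s["pixels"][100:280,300:480,::-1]
cv2.imwrite("pics/v6.png",np.hstack([cv2.resize(a,(400,400)),cv2.resize(b,(400,400))]))
E
```

```text
t 14.1 tcp [0.436  0.2776 0.3683] yaw 93.5 F [-0.  -0.1 -2.6] gap 0.63 gf 53.7
[-0.1329 -0.3464  0.0086] turn 0.002
[-0.1308 -0.3471  0.2535] turn 0.002
```

View pics/v6.png

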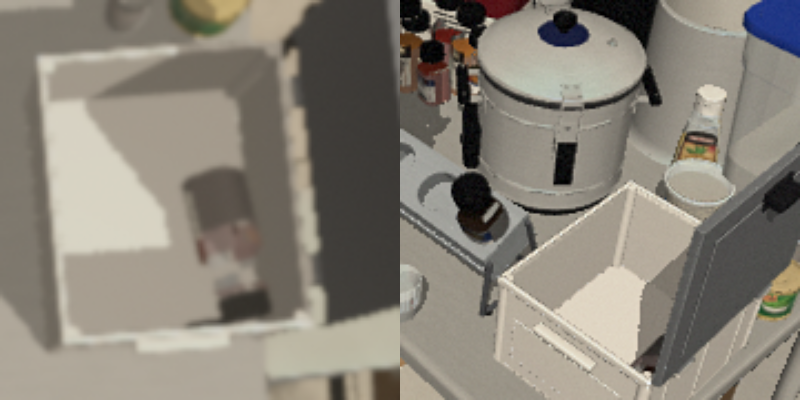

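The first jar lies on the caddy floor at right (crop 215,240) with its cap towards the robot. The left half is free. I'll put the second jar there.

Scaled: -0.347 m is -13.88, 0.252 m is 10.08.

Request:
pendant:
  moves:
    - [[-5.28, -13.88, 0], 0, 0.5]
    - [[-5.28, -13.88, 0], 0, 0.5]
    - [[-5.28, -13.88, 0], 0, 0.5]
    - [[-5.28, -13.88, 0], 0, 0.5]
    - [[-5.28, -13.88, 0], 0, 0.5]
    - [[-5.28, -13.88, 0], 0, 0.5]
    - [[-5.28, -13.88, 0], 0, 0.5]
    - [[-5.28, -13.88, 0], 0, 0.5]
    - [[-5.28, -13.88, 0], 0, 0.5]
    - [[-5.28, -13.88, 2], 0, 0.5]
    - [[-5.28, -13.88, 4], 0, 0.5]
    - [[-5.28, -13.88, 6], 0, 0.5]
    - [[-5.28, -13.88, 7.6], 0, 0.5]
    - [[-5.28, -13.88, 8.8], 0, 0.5]
    - [[-5.28, -13.88, 9.6], 0, 0.5]
    - [[-5.28, -13.88, 10.08], 0, 0.5]
    - [[-5.28, -13.88, 10.08], 0, 0.5]

```text
t: 15.9
tcp_pos: [0.5873, -0.0595, 0.1125]
tool_rot: [-0.031, 1.0, 0.001, -0.0]
force: [0.6, 0.9, 1.3]
finger_gap: 0.634
gripper_force: 54.1
```

```bash
python3 - <<'E'
from h import *; from station import manip
to(manip.sense())
E
```

```text
t 15.9 tcp [ 0.5873 -0.0595  0.1125] yaw 93.6 F [0.6 0.9 1.3] gap 0.634 gf 54.1
```

Careful with the scale: shifts go in units of 25 mm. That gives: 0.25 m is 10, -0.2 m is -8.

Request:
pendant:
  moves:
    - [[0.48, 0, 0.16], 0, 0.5]
    - [[0.96, 0, 0.28], 0, 0.5]
    - [[1.36, 0, 0.48], 0, 0.5]
    - [[1.68, 0, 0.64], 0, 0.5]
    - [[1.68, 0, 0.64], 0, 0.75]
    - [[1.68, 0, 0.64], 0, 0.75]
    - [[1.68, 0, 0.64], 0, 0.75]
    - [[1.68, 0, -0.8], 0, 0.75]
    - [[1.68, 0, -2.4], 0, 0.75]
    - [[1.68, 0, -4.4], 0, 0.75]
    - [[1.68, 0, -6.4], 0, 0.85]
    - [[1.68, 2, -8], 0, 0.85]
    - [[1.68, 6, -8], 0, 0.85]
    - [[1.68, 8, -8], 0, 0.85]
    - [[1.68, 10, -8], 0, 0.85]
    - [[1.68, 10, -8], 0, 0.85]
    - [[1.68, 10, -8], 0, 0.85]
    - [[1.68, 10, -8], 0, 0.85]

```text
t: 17.7
tcp_pos: [0.5302, 0.1875, 0.3121]
tool_rot: [-0.033, 0.999, -0.0, -0.0]
force: [-0.5, -0.7, -0.5]
finger_gap: 0.85
gripper_force: 0.0
```

```bash
python3 - <<'E'
from h import *; from station import manip
to(manip.sense())
s=manip.snapshot("top"); np.savez("top7.npz",**s)
P=cloud(s); k=(P[...,0]>.45)&(P[...,0]<.66)&(P[...,1]<-.02)&(P[...,1]>-.18); print("max z in caddy",np.nanmax(P[k][:,2]))
z=P[...,2]; k=(z>.2)&(z<.4)&(P[...,1]<-.15)&(P[...,1]>-.33)&(P[...,0]>.4)&(P[...,0]<.7);q=P[k]
for h in(.22,.26,.30,.34,.38): m=abs(q[:,2]-h)<.015; print(h,m.sum(),q[m].mean(0).round(4) if m.any() else "")
a=s["pixels"][115:245,355:485,::-1];s=manip.snapshot("scene"); b=s["pixels"][100:280,300:480,::-1]; np.savez("scene7.npz",**s)
P=cloud(s);z=P[...,2];d=s["pixels"].max(-1)<60; k=d&(z>.28)&(z<.4)&(P[...,1]<-.15)&(P[...,1]>-.35)&(P[...,0]>.5)&(P[...,0]<.62);print("grip",k.sum(),P[k].mean(0))
cv2.imwrite("pics/v7.png",np.hstack([cv2.resize(a,(400,400)),cv2.resize(b,(400,400))]))
E
```

```text
t 17.7 tcp [0.5302 0.1875 0.3121] yaw 93.7 F [-0.5 -0.7 -0.5] gap 0.85 gf 0.0
max z in caddy 0.07631765067256063
0.22 452 [ 0.5654 -0.2185  0.2202]
0.26 484 [ 0.5652 -0.2188  0.2599]
0.3 551 [ 0.5651 -0.2189  0.3002]
0.34 621 [ 0.5645 -0.2192  0.3401]
0.38 622 [ 0.5631 -0.2185  0.3793]
grip 215 [ 0.55984288 -0.23504849  0.35766838]
```

View pics/v7.png

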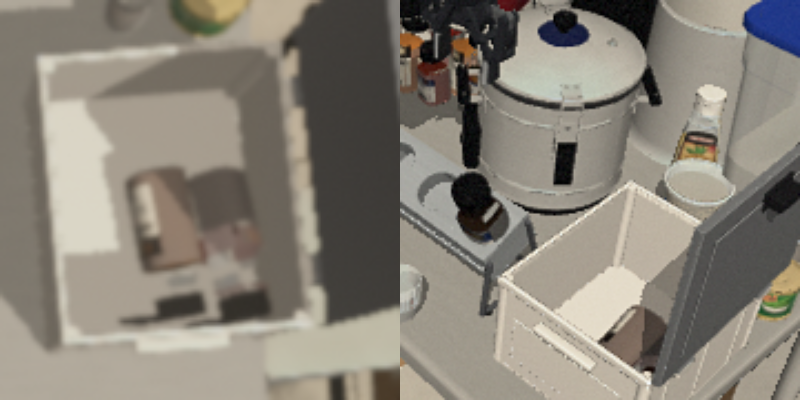

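Both spoiled jars lie flat in the caddy (crop 165,220 and 230,240), and nothing is higher than 76 mm. Now I'll pinch the grip again to shut the lid.

Scaled: -0.429 m is -17.16, -0.38 m is -15.2.

Request:
pendant:
  moves:
    - [[0, 0, -2], 0, 0.75]
    - [[0, -1.2, -3.6], 0.1, 0.75]
    - [[-0.36, -3.2, -4.8], 0.3, 0.75]
    - [[-0.36, -4.8, -5.52], 0.45, 0.75]
    - [[-0.36, -6.8, -5.52], 0.6, 0.75]
    - [[-0.36, -8.8, -5.52], 0.75, 0.75]
    - [[-0.36, -10.4, -5.52], 0.9, 0.75]
    - [[-0.36, -12, -5.52], 1.05, 0.75]
    - [[-0.36, -13.6, -5.52], 1.2, 0.75]
    - [[-0.36, -15.2, -5.52], 1.35, 0.75]
    - [[-0.36, -17.16, -5.52], 1.5, 0.75]
    - [[-0.36, -17.16, -5.52], 1.574, 0.75]
    - [[-0.36, -17.16, -5.52], 1.574, 0.75]
    - [[-0.36, -17.16, -5.52], 1.574, 0.75]

```text
t: 19.2
tcp_pos: [0.5649, -0.2432, 0.4499]
tool_rot: [0.686, 0.727, -0.0, -0.0]
force: [-0.4, -0.3, -0.3]
finger_gap: 0.747
gripper_force: 0.0
```

```bash
python3 - <<'E'
from h import *; from station import manip
to(manip.sense(),(.566,-.2405,.374,3.4))
E
```

```text
t 19.2 tcp [ 0.5649 -0.2432  0.4499] yaw 3.3 F [-0.4 -0.3 -0.3] gap 0.747 gf 0.0
[0.0026 0.0013 0.0759] turn -0.001
```

Request:
pendant:
  moves:
    - [[0.08, 0.04, 1.2], 0, 0.75]
    - [[0.08, 0.04, 2.4], 0, 0.75]
    - [[0.08, 0.04, 3.04], 0, 0.75]
    - [[0.08, 0.04, 3.04], 0, 0.75]
    - [[0.08, 0.04, 3.04], 0, 0.3]
    - [[0.08, 0.04, 3.04], 0, 0.3]
    - [[0.08, 0.04, 3.04], 0, 0.3]
    - [[0.08, 0.04, 3.04], 0, 0.3]
    - [[0.08, 0.04, 3.04], 0, 0.3]
  grip_force: 40

```text
t: 20.1
tcp_pos: [0.5666, -0.2401, 0.3762]
tool_rot: [0.686, 0.727, -0.0, 0.001]
force: [-2.7, 0.8, 6.3]
finger_gap: 0.452
gripper_force: 40.9
```

```bash
python3 - <<'E'
from h import *; from station import manip
to(manip.sense(),(.553,-.0165,.187,3.4))
p0=np.array([-.018,.203])
for a in np.arange(.1,1.61,.1):
    c,s=np.cos(a),np.sin(a); d=np.array([c*-.018+s*.203,c*.203+s*.018])-p0; print(round(a,1),d.round(3))
E
```

```text
t 20.1 tcp [ 0.5666 -0.2401  0.3762] yaw 3.3 F [-2.7  0.8  6.3] gap 0.452 gf 40.9
[ 0.2243 -0.0007  0.1889] turn -0.001
0.1 [0.02  0.001]
0.2 [ 0.041 -0.   ]
0.3 [ 0.061 -0.004]
0.4 [ 0.08  -0.009]
0.5 [ 0.1   -0.016]
0.6 [ 0.118 -0.025]
0.7 [ 0.135 -0.036]
0.8 [ 0.151 -0.049]
0.9 [ 0.166 -0.063]
1.0 [ 0.179 -0.078]
1.1 [ 0.191 -0.095]
1.2 [ 0.201 -0.113]
1.3 [ 0.209 -0.131]
1.4 [ 0.215 -0.151]
1.5 [ 0.219 -0.171]
1.6 [ 0.221 -0.191]
```

Request:
pendant:
  moves:
    - [[0.8, 0, -0.04], 0, 0.3]
    - [[1.64, 0, 0], 0, 0.3]
    - [[2.44, 0, 0.16], 0, 0.3]
    - [[3.2, 0, 0.36], 0, 0.3]
    - [[4, 0, 0.64], 0, 0.3]
    - [[4.72, 0, 1], 0, 0.3]
    - [[5.4, 0, 1.44], 0, 0.3]
    - [[6.04, 0, 1.96], 0, 0.3]
    - [[6.64, 0, 2.52], 0, 0.3]
    - [[7.16, 0, 3.12], 0, 0.3]
    - [[7.64, 0, 3.8], 0, 0.3]
    - [[8.04, 0, 4.52], 0, 0.3]
    - [[8.36, 0, 5.24], 0, 0.3]
    - [[8.6, 0, 6.04], 0, 0.3]
    - [[8.8, 0, 6.84], 0, 0.3]
    - [[8.92, 0, 7.56], 0, 0.3]
    - [[8.92, 0, 7.72], 0, 0.3]
    - [[8.92, 0, 7.72], 0, 0.3]

```text
t: 21.9
tcp_pos: [0.5529, -0.0109, 0.1805]
tool_rot: [0.687, 0.727, 0.003, -0.004]
force: [-0.5, 19.3, 1.7]
finger_gap: 0.448
gripper_force: 72.9
```

```bash
python3 - <<'E'
from h import *; from station import manip
to(manip.sense())
E
```

```text
t 21.9 tcp [ 0.5529 -0.0109  0.1805] yaw 3.2 F [-0.5 19.3  1.7] gap 0.448 gf 72.9
```

Request:
pendant:
  moves:
    - [[0, 0, 0], 0, 0.7]
    - [[0, 0, 0], 0, 0.75]
    - [[0, 0, -1.2], 0, 0.75]
    - [[0, 0, -3.2], 0, 0.75]
    - [[4, -2, -5.2], 0, 0.85]
    - [[6, -4, -5.2], 0, 0.85]
    - [[8, -4.4, -5.2], 0, 0.85]
    - [[10, -4.4, -5.2], 0, 0.85]
    - [[10, -4.4, -5.2], 0, 0.85]

```text
t: 22.8
tcp_pos: [0.4405, 0.1971, 0.3095]
tool_rot: [0.687, 0.727, 0.001, 0.001]
force: [0.7, 0.7, -1.1]
finger_gap: 0.852
gripper_force: 0.0
```

```bash
python3 - <<'E'
from h import *; from station import manip
to(manip.sense(),(.485,.1,.26,93.4))
for n in("top","scene"):
    s=manip.snapshot(n);P=cloud(s)
    for y in(-.01,-.06,-.1,-.15,-.19):
        m=(abs(P[...,1]-y)<.008)&(P[...,0]>.46)&(P[...,0]<.52)&(P[...,2]>.1); print(n,y,np.median(P[m][:,2]).round(4),m.sum())
    g=s["pixels"].max(-1);z=P[...,2];k=(g<70)&(z>.166)&(z<.19)&(abs(P[...,1]+.015)<.03)&(abs(P[...,0]-.55)<.05);print("grip",P[k].mean(0))
E
```

```text
t 22.8 tcp [0.4405 0.1971 0.3095] yaw 3.2 F [ 0.7  0.7 -1.1] gap 0.852 gf 0.0
[-0.0994  0.0388  0.0496] turn -1.574
top -0.01 0.1573 132
top -0.06 0.1588 132
top -0.1 0.1589 134
top -0.15 0.1588 132
top -0.19 0.157 128
grip [ 0.55126861 -0.01495892  0.17630345]
scene -0.01 0.1575 90
scene -0.06 0.1595 99
scene -0.1 0.1594 108
scene -0.15 0.1584 118
scene -0.19 0.1569 126
grip [ 0.5487259  -0.01824615  0.17499302]
```

```bash
python3 - <<'E'
from h import *
for n in("top","scene"):
    s=np.load(n+"0.npz");P=cloud(s)
    for y in(-.01,-.06,-.1,-.15,-.19):
        m=(abs(P[...,1]-y)<.008)&(P[...,0]>.46)&(P[...,0]<.52)&(P[...,2]>.1); print(n,y,np.median(P[m][:,2]).round(4),m.sum())
E
```

```text
top -0.01 0.1561 130
top -0.06 0.1579 132
top -0.1 0.1581 130
top -0.15 0.1577 131
top -0.19 0.1564 125
scene -0.01 0.1561 90
scene -0.06 0.158 94
scene -0.1 0.158 107
scene -0.15 0.1578 114
scene -0.19 0.1563 127
```

The lid sits about 1 mm higher at the left than it did when shut at the start. I'll press it down with closed fingers.

Scaled: -0.212 m is -8.48, -0.2 m is -8.

Request:
pendant:
  moves:
    - [[-4, 1.2, 0], 0, 0.0]
    - [[-6, 1.92, 0], 0, 0.0]
    - [[-8, 1.92, 0], 0, 0.0]
    - [[-8.48, 1.92, 1.2], 0, 0.0]
    - [[-8.48, 1.92, 3.2], 0, 0.0]
    - [[-8.48, 1.92, 4.6], 0, 0.0]
    - [[-8.48, 1.92, 5], 0, 0.0]
    - [[-8.48, 1.92, 5.2], 0, 0.0]
    - [[-8.48, 1.92, 5.36], 0, 0.0]
    - [[-8.48, 1.92, 5.44], 0, 0.0]

```text
t: 23.9
tcp_pos: [0.501, -0.0133, 0.1767]
tool_rot: [0.685, 0.728, -0.001, 0.002]
force: [-10.8, -2.4, 32.4]
finger_gap: 0.001
gripper_force: 16.1
```

```bash
python3 -c "
from h import *; from station import manip
to(manip.sense())"
```

```text
t 23.9 tcp [ 0.501  -0.0133  0.1767] yaw 3.5 F [-10.8  -2.4  32.4] gap 0.001 gf 16.1
```

Request:
pendant:
  moves:
    - [[0, 0, -1.6], 0, 0.4]
    - [[0, 0, -3.6], -0.15, 0.85]
    - [[0, 0, -5.4], -0.3, 0.85]
    - [[4.56, -0.36, -5.4], -1.57, 0.85]
    - [[4.56, -0.36, -5.4], -1.57, 0.85]
    - [[4.56, -0.36, -5.4], -1.57, 0.85]
    - [[4.56, -0.36, -5.4], -1.57, 0.85]
    - [[4.56, -0.36, -5.4], -1.57, 0.85]
    - [[4.56, -0.36, -5.4], -1.57, 0.85]
    - [[4.56, -0.36, -5.4], -1.57, 0.85]
    - [[4.56, -0.36, -5.4], -1.57, 0.85]
    - [[4.56, -0.36, -3.6], -1.57, 0.85]
    - [[4.56, -0.36, -3.6], -1.57, 0.85]

```text
t: 25.2
tcp_pos: [0.4827, 0.1012, 0.261]
tool_rot: [-0.029, 1.0, 0.0, -0.003]
force: [-1.3, 0.4, -0.7]
finger_gap: 0.853
gripper_force: 0.0
```

```bash
python3 - <<'E'
from h import *; from station import manip
to(manip.sense(),(.4845,.1,.163,93.4))
for n in("top","scene"):
    s=manip.snapshot(n);P=cloud(s)
    for y in(-.01,-.06,-.1,-.15,-.19):
        m=(abs(P[...,1]-y)<.008)&(P[...,0]>.46)&(P[...,0]<.52)&(P[...,2]>.1); print(n,y,np.median(P[m][:,2]).round(4),m.sum())
np.savez("scene9.npz",**s)
# pan from top0: rim/floor extents per axis
s=np.load("top0.npz");P=cloud(s);z=P[...,2]
k=(abs(P[...,0]-.48)<.25)&(abs(P[...,1]-.48)<.18)
r=k&(z>.019)&(z<.032); q=P[r]; print("pan rim pct",np.percentile(q,[1,99],axis=0).round(3))
f=k&(z>-.002)&(z<.008)
for y in(.35,.37,.39,.41,.43): m=f&(abs(P[...,1]-y)<.004)&(P[...,0]>.42)&(P[...,0]<.52); print(y,m.sum(),np.median(z[m]).round(4) if m.any() else "")
E
```

```text
t 25.2 tcp [0.4827 0.1012 0.261 ] yaw 93.3 F [-1.3  0.4 -0.7] gap 0.853 gf 0.0
[-0.0023 -0.0014  0.098 ] turn -0.001
top -0.01 nan 0
top -0.06 0.1572 133
top -0.1 0.1572 129
top -0.15 0.1577 130
top -0.19 0.1565 127
scene -0.01 0.1552 89
scene -0.06 0.1578 100
scene -0.1 0.1576 106
scene -0.15 0.1578 116
scene -0.19 0.1562 127
pan rim pct [[0.263 0.351 0.019]
 [0.723 0.642 0.031]]
0.35 63 0.0001
0.37 64 0.0042
0.39 84 0.0013
0.41 59 0.0012
0.43 80 0.0012
  return _methods._mean(a, axis=axis, dtype=dtype,
  ret = ret.dtype.type(ret / rcount)
```

The lid is now level with its first shut reading. Next, the sound jar.

Request:
pendant:
  moves:
    - [[-0.08, -0.056, 1.6], 0, 0.85]
    - [[-0.08, -0.056, 3], 0, 0.85]
    - [[-0.08, -0.056, 3.68], 0, 0.85]
    - [[-0.08, -0.056, 3.92], 0, 0.85]
    - [[-0.08, -0.056, 3.92], 0, 0.85]
    - [[-0.08, -0.056, 3.92], 0, 0.5]
    - [[-0.08, -0.056, 3.92], 0, 0.5]
    - [[-0.08, -0.056, 3.92], 0, 0.5]
    - [[-0.08, -0.056, 3.92], 0, 0.5]
  grip_force: 50

```text
t: 26.2
tcp_pos: [0.4885, 0.0995, 0.1665]
tool_rot: [-0.028, 1.0, 0.0, 0.002]
force: [-1.1, 0.5, 4.6]
finger_gap: 0.632
gripper_force: 51.5
```

```bash
python3 - <<'E'
from h import *; from station import manip
to(manip.sense())
s=np.load("top0.npz"); f=200/np.tan(np.radians(float(s["fov_y"]))/2)
for u,v in((168,168),(253,168),(168,283),(253,283),(201,201),(201,225)):
    d=s["R"].T@np.array([(u-s["cx"])/f,(v-s["cy"])/f,1]); c=-s["R"].T@s["t"]; print(u,v,(c+d*(.026-c[2])/d[2]).round(3))
E
```

```text
t 26.2 tcp [0.4885 0.0995 0.1665] yaw 93.3 F [-1.1  0.5  4.6] gap 0.632 gf 51.5
168 168 [0.615 0.61  0.026]
253 168 [0.612 0.35  0.026]
168 283 [0.27  0.598 0.026]
253 283 [0.267 0.348 0.026]
201 201 [0.512 0.506 0.026]
201 225 [0.44  0.505 0.026]
```

Scaled: 0.27 m is 10.8, 0.325 m is 13.

Request:
pendant:
  moves:
    - [[0.16, 0, -0.36], 0, 0.5]
    - [[0.48, 0, -1.12], 0, 0.5]
    - [[0.76, 0, -1.84], 0, 0.5]
    - [[1.08, 0, -2.56], 0, 0.5]
    - [[1.4, 0, -3.32], 0, 0.5]
    - [[1.64, 0, -3.92], 0, 0.5]
    - [[1.64, 0, -5.2], 0, 0.5]
    - [[1.64, 1.6, -6], 0, 0.5]
    - [[1.64, 4.8, -6], 0, 0.5]
    - [[1.64, 6.8, -6], 0, 0.5]
    - [[1.64, 8.8, -6], 0, 0.5]
    - [[1.64, 10.8, -6], 0, 0.5]
    - [[1.64, 13, -6], 0, 0.5]
    - [[1.64, 13, -6], 0, 0.5]
    - [[1.64, 13, -6], 0, 0.5]
    - [[1.64, 13, -6], 0, 0.5]

```text
t: 27.8
tcp_pos: [0.4267, 0.4214, 0.3144]
tool_rot: [-0.03, 1.0, -0.001, -0.0]
force: [-0.3, -0.9, -1.3]
finger_gap: 0.634
gripper_force: 53.6
```

```bash
python3 - <<'E'
from h import *; from station import manip
st=manip.sense();to(st,(.43,.425,.16,93.4)); p=st["tcp_pos"]
s=manip.snapshot("scene");np.savez("scene10.npz",**s);P=cloud(s);z=P[...,2]
k=(abs(P[...,0]-p[0]-.03)<.09)&(abs(P[...,1]-p[1])<.035)&(z<p[2]-.02)&(z>.1); q=P[k]
for h in np.arange(.15,p[2]-.02,.015):
    m=abs(q[:,2]-h)<.007; print(h.round(3),m.sum(),q[m].min(0).round(3) if m.any() else "",q[m].max(0).round(3) if m.any() else "")
cv2.imwrite("pics/v10.png",cv2.resize(s["pixels"][80:240,150:350,::-1],(750,600)))
E
```

```text
t 27.8 tcp [0.4267 0.4214 0.3144] yaw 93.4 F [-0.3 -0.9 -1.3] gap 0.634 gf 53.6
[-0.0036  0.0036  0.1544] turn -0.0
0.15 0  
0.165 0  
0.18 0  
0.195 0  
0.21 24 [0.426 0.394 0.207] [0.453 0.434 0.217]
0.225 64 [0.419 0.393 0.218] [0.477 0.433 0.231]
0.24 75 [0.412 0.392 0.234] [0.476 0.434 0.247]
0.255 76 [0.405 0.392 0.248] [0.47  0.428 0.262]
0.27 76 [0.4   0.39  0.263] [0.464 0.434 0.277]
0.285 133 [0.396 0.39  0.278] [0.456 0.45  0.292]
```

View pics/v10.png

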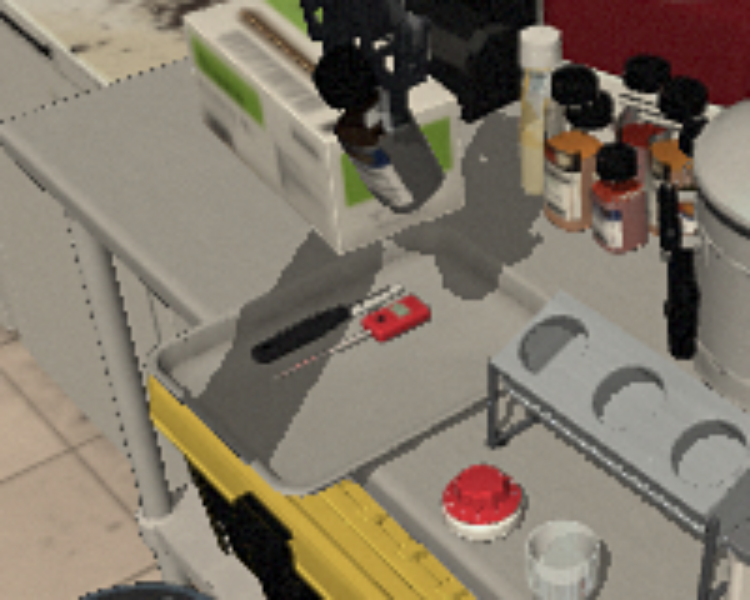

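The jar leans as expected in the gripper, with its bottom edge at z = 0.207 below TCP z = 0.314. The pan's right half below it is empty. I'll lower it slowly.

Scaled: 0.003 m is 0.12, 0.203 m is 8.12.

Request:
pendant:
  moves:
    - [[0, 0.12, 1.6], 0, 0.5]
    - [[0, 0.12, 3.4], 0, 0.5]
    - [[0, 0.12, 5.2], 0, 0.5]
    - [[0, 0.12, 6.6], 0, 0.5]
    - [[0, 0.12, 7.4], 0, 0.5]
    - [[0, 0.12, 7.72], 0, 0.5]
    - [[0, 0.12, 7.92], 0, 0.5]
    - [[0, 0.12, 8.04], 0, 0.5]
    - [[0, 0.12, 8.12], 0, 0.5]
    - [[0, 0.12, 8.12], 0, 0.5]

```text
t: 28.85
tcp_pos: [0.4284, 0.4245, 0.1133]
tool_rot: [-0.029, 1.0, 0.0, 0.001]
force: [-0.4, -2.7, 3.8]
finger_gap: 0.636
gripper_force: 54.2
```

```bash
python3 - <<'E'
from h import *; from station import manip
to(manip.sense())
E
```

```text
t 28.85 tcp [0.4284 0.4245 0.1133] yaw 93.3 F [-0.4 -2.7  3.8] gap 0.636 gf 54.2
```

Scaled: -0.01 m is -0.4, -0.021 m is -0.84.

Request:
pendant:
  moves:
    - [[0, 0, 0.08], 0, 0.5]
    - [[-0.16, 0, 0.08], 0, 0.5]
    - [[-0.4, 0, 0.08], 0, 0.5]
    - [[-0.64, 0, 0.08], 0, 0.5]
    - [[-0.84, 0, 0.08], 0, 0.5]
    - [[-0.84, 0, 0.08], 0, 0.5]
  grip_force: 25

```text
t: 29.45
tcp_pos: [0.4497, 0.4268, 0.1124]
tool_rot: [-0.028, 1.0, 0.002, 0.002]
force: [-1.8, -0.4, 11.1]
finger_gap: 0.631
gripper_force: 53.9
```

```bash
python3 - <<'E'
from h import *; from station import manip
st=manip.sense();to(st); p=st["tcp_pos"]
s=manip.snapshot("scene");P=cloud(s);z=P[...,2]
k=(abs(P[...,0]-p[0])<.09)&(abs(P[...,1]-p[1])<.035)&(z<p[2]+.01)&(z>.004); q=P[k]
for h in np.arange(.01,p[2]-.01,.015):
    m=abs(q[:,2]-h)<.007; print(h.round(3),m.sum(),q[m].min(0).round(3) if m.any() else "",q[m].max(0).round(3) if m.any() else "")
E
```

```text
t 29.45 tcp [0.4497 0.4268 0.1124] yaw 93.2 F [-1.8 -0.4 11.1] gap 0.631 gf 53.9
0.01 92 [0.36  0.393 0.004] [0.539 0.46  0.017]
0.025 50 [0.426 0.396 0.018] [0.483 0.437 0.032]
0.04 54 [0.423 0.395 0.033] [0.478 0.441 0.047]
0.055 55 [0.419 0.394 0.048] [0.472 0.442 0.062]
0.07 58 [0.416 0.393 0.063] [0.472 0.44  0.077]
0.085 100 [0.413 0.396 0.079] [0.468 0.448 0.092]
0.1 39 [0.425 0.392 0.093] [0.46  0.444 0.102]
```

It's working: the lean is down to about 12°. I'll continue the arc.

Scaled: -0.015 m is -0.6, 0.003 m is 0.12.

Request:
pendant:
  moves:
    - [[-0.2, 0, 0], 0, 0.5]
    - [[-0.4, 0, 0.04], 0, 0.5]
    - [[-0.6, 0, 0.08], 0, 0.5]
    - [[-0.76, 0, 0.12], 0, 0.5]
    - [[-0.84, 0, 0.16], 0, 0.5]
    - [[-0.84, 0, 0.16], 0, 0.5]

```text
t: 30.1
tcp_pos: [0.471, 0.4284, 0.1081]
tool_rot: [-0.028, 1.0, 0.002, 0.002]
force: [-1.2, 0.2, 7.0]
finger_gap: 0.632
gripper_force: 44.6
```

```bash
python3 - <<'E'
from h import *; from station import manip
st=manip.sense();to(st); p=st["tcp_pos"]
s=manip.snapshot("scene");P=cloud(s);z=P[...,2]
k=(abs(P[...,0]-p[0])<.09)&(abs(P[...,1]-p[1])<.035)&(z<p[2]+.01)&(z>.004); q=P[k]
for h in np.arange(.01,p[2]-.01,.015):
    m=abs(q[:,2]-h)<.007; print(h.round(3),m.sum(),q[m].min(0).round(3) if m.any() else "",q[m].max(0).round(3) if m.any() else "")
E
```

```text
t 30.1 tcp [0.471  0.4284 0.1081] yaw 93.2 F [-1.2  0.2  7. ] gap 0.632 gf 44.6
0.01 96 [0.381 0.395 0.004] [0.561 0.463 0.017]
0.025 58 [0.43  0.396 0.018] [0.488 0.442 0.032]
0.04 66 [0.43  0.397 0.033] [0.482 0.445 0.047]
0.055 61 [0.431 0.398 0.048] [0.483 0.439 0.062]
0.07 61 [0.429 0.395 0.063] [0.484 0.444 0.077]
0.085 117 [0.43  0.394 0.078] [0.486 0.457 0.092]
```

The jar is upright: its edges stay at x = 0.430 and 0.486 all the way up. I'll release it gently.

Scaled: -0.19 m is -7.6, -0.17 m is -6.8.

Request:
pendant:
  moves:
    - [[0, 0, 0], 0, 0.5]
    - [[0, 0, 0], 0, 0.64]
    - [[0, 0, 0], 0, 0.67]
    - [[0, 0, 0], 0, 0.72]
    - [[0, 0, 0], 0, 0.8]
    - [[0, 0, 0], 0, 0.85]
    - [[0, 0, -0.8], 0, 0.85]
    - [[0, 0, -2], 0, 0.85]
    - [[0, 0, -3.6], 0, 0.85]
    - [[0, 0, -5.2], 0, 0.85]
    - [[0, 0, -6.8], 0, 0.85]
    - [[2, 2, -7.6], 0, 0.85]
    - [[3.2, 4, -7.6], 0, 0.85]
    - [[3.2, 6, -7.6], 0, 0.85]
    - [[3.2, 6, -7.6], 0, 0.85]

```text
t: 31.65
tcp_pos: [0.3789, 0.5749, 0.2958]
tool_rot: [-0.03, 1.0, 0.001, 0.0]
force: [0.1, 0.1, -1.2]
finger_gap: 0.85
gripper_force: 0.0
```

```bash
python3 - <<'E'
from h import *; from station import manip
st=manip.sense();to(st)
for n in("scene","top"):
    s=manip.snapshot(n);np.savez(n+"11.npz",**s);P=cloud(s);z=P[...,2]
    k=(abs(P[...,0]-.458)<.06)&(abs(P[...,1]-.425)<.04)&(z<.2)&(z>.008); q=P[k]
    for h in(.03,.06,.09,.135,.147):
        m=abs(q[:,2]-h)<.006; print(n,h,m.sum(),q[m].min(0).round(3) if m.any() else "",q[m].max(0).round(3) if m.any() else "")
a=cv2.imread
s=np.load("scene11.npz")["pixels"][90:260,180:450,::-1]; t=np.load("top11.npz")["pixels"][100:300,160:460,::-1]
cv2.imwrite("pics/v11.png",np.vstack([cv2.resize(s,(450,283)),cv2.resize(t,(450,300))]))
E
```

```text
t 31.65 tcp [0.3789 0.5749 0.2958] yaw 93.4 F [ 0.1  0.1 -1.2] gap 0.85 gf 0.0
scene 0.03 54 [0.431 0.396 0.024] [0.483 0.444 0.036]
scene 0.06 61 [0.429 0.397 0.054] [0.488 0.444 0.066]
scene 0.09 158 [0.43  0.398 0.084] [0.487 0.458 0.096]
scene 0.135 50 [0.435 0.402 0.129] [0.479 0.434 0.141]
scene 0.147 116 [0.434 0.403 0.141] [0.482 0.456 0.151]
top 0.03 23 [0.432 0.399 0.025] [0.487 0.44  0.036]
top 0.06 21 [0.433 0.399 0.054] [0.486 0.427 0.066]
top 0.09 111 [0.434 0.4   0.084] [0.486 0.448 0.096]
top 0.135 20 [0.438 0.406 0.131] [0.472 0.44  0.141]
top 0.147 240 [0.438 0.405 0.141] [0.482 0.453 0.152]
```

View pics/v11.png

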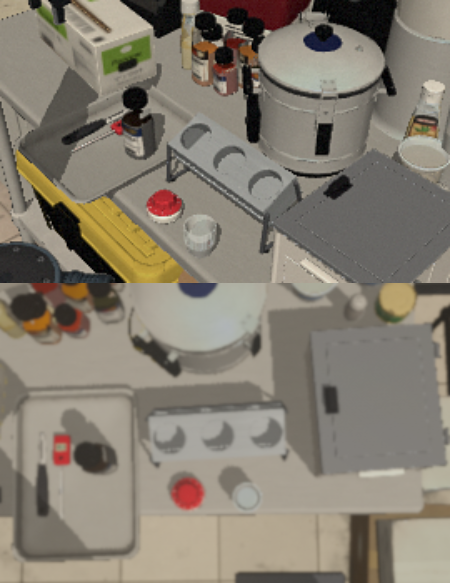

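The sound jar stands upright in the pan's empty half at (135,125). The lid is shut, the rack is empty, and the peeler, thermometer, timer and cups have not moved. I'll hand the job in.

```bash
python3 -c "
from station import manip
print(manip.sign_off())"
```

```text
the job is handed in; nothing more can be done
None
```

I handed the job in at about 32 s: both open jars are lying in the caddy with its lid shut, the sound jar is standing upright on the pan's empty half, and the peeler, thermometer, timer and cups look unmoved in the last pictures.

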